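Unscrew a centrifuge rotor lid of unknown thread hand and hold it up

ROBOT

A 6-joint arm with a two-finger parallel gripper is mounted at the origin on the work surface. World frame = base frame: x ahead of the robot, y to its left, z up, the work surface at z = 0. Lengths are in m, angles in rad, forces in N, time in s.
With the tool pointing down it reaches from about 0.325 to 0.875 m from the base axis. Payload 4.4 kg.
Tool frame: the origin (TCP) lies midway between the tips of the shut fingers; the grasp point (between the pads) lies 19 mm behind it; z points along the fingers, y is the line along which they close (so a half turn about z gives the same grasp; the last joint's range is limited). The gripper opens to 85 mm and grips with 20 to 120 N. Pads are 22 mm wide; open, the fingers measure 114 mm over their backs; the gripper's body (76 mm by 85 mm) begins 54 mm behind the grasp point. The pads swing forward as they close: fully open they stand 13 mm farther back than shut.
Start: joints at [-1.403, 0.207, 1.542, -0, 1.393, -0.15], TCP at [0.18, -0.546, 0.231] pointing down, gripper open.
Joint ranges: [-2.73, 2.73], [-0.86, 2.22], [0.23, 2.46], [-1.11, 4.25], [0.08, 2.63], [-2.82, 2.82]. Speed limits (rad/s): [2.79, 2.79, 3.14, 3.14, 3.14, 3.14].

INTERFACE

Orientations are given as a unit quaternion [x, y, z, w].
In Python, from station import bot gives the robot as it stands. The module is installed in compiled form; this text tells all that it offers.
- The arm moves only by the shell command python3 -m creep 'ROWS' [FORCE]. ROWS is text: rows parted by semicolons, each of 7 numbers parted by spaces: the shift along the tool's x, y, z each as a share of 1 m, from -1 to 1, then the turn, a rotation vector about the tool's x, y, z each as a share of 90 degrees, from -1 to 1, then the opening, from 0 (shut) to 1 (fully open). A call has 1 to 10 rows; each row shifts and turns the commanded pose from where the row before left it, along the tool's axes as they then stand; what a row does not reach is not made up. A row lasts 1/12 s, in which the tool goes at most 41.7 mm and 7.16 degrees, less where a joint would pass 70% of its speed; a pose out of reach is approached as far as the arm can. A call with a number of a shift or a turn outside -1 to 1 is refused whole. A call with a gripper value outside its range is refused whole. The fingers move at their own pace and stop on an object; FORCE is the grip in N (left out, the last holds). Time passes only in rows, so rows that do not move let the fingers close. It gives the time, the measured TCP pose, the force, the opening and the grip force at its end, in the units of the state.
- bot.observe(): the state, without advancing time (a new reading comes with each control period).
- bot.snapshot(name): name is "scene" or "top"; returns a dict with "pixels" (420x560x3 uint8, red, green, blue), "depth" (420x560 float32, m along the optical axis (not along the pixel's ray), 0 where there is no reading), "vertical_fov" (degrees; the focal length in pixels is half the picture's height over the tangent of half this angle, whatever the lens; pixels are square), "cx", "cy" (the principal point, pixels), "rvec" (rotation vector, rad) and "tvec" (3), from world to camera coordinates, as OpenCV has them. Camera axes: x right, y down, z forward; pixel columns grow to the right and rows downward; lengths in m; the calibration is good to about 2 mm. A picture is of the moment at which its call begins.
- bot.close_job(): hands the job in; it is judged then, once.
The state is a dict: "time_s": time; "joints": joint angles; "qd": joint speeds; "effort": joint torques, N m; "tool_pos": TCP position; "orientation": TCP orientation; "ft_force": force on the tool from outside, world axes, zero at the start; "wrist_torque": the same for the moment, N m; "grip_width": opening from 0.0 (shut) to 1.0 (fully open); "grip_force": force on a finger pad.
Only numpy, scipy, OpenCV 4.12 (cv2) and the standard library are available. Lean on these libraries where they do the work, as an engineer would, in place of code of your own. Each camera call takes 0.05 s, during which the arm holds its last target. There are 200 camera calls.

TASK

The spin is over and the centrifuge stands open: take the rotor lid off by the black knob at its centre so that the tubes can be got at. The lid is screwed down, and rotors of this kind come with either a right-hand or a left-hand thread, so find out by trying which way it loosens, unscrew it and lift it out of the machine. Finish while still holding it in the gripper, level and at rest over the bowl, with its screw stem clear above the rim; leave the tube rack, the carton and the bottle where they stand.

Things in the scene. Friction and masses are not known exactly. Their poses are not given: they have to be found in the camera images.
- centrifuge: Benchtop microcentrifuge fixed on the table, grey-white housing 340 mm deep, 240 wide, 200 high. Origin on the table under the rotor axis, z up; local -x is its front with the sloping panel. Its outer cover stands open at the back: from 150 mm behind the axis it leans backwards, up to 420 mm above the table. The bowl, 190 mm wide, is open above.
- bowl_rim (a point): Centre of the bowl's mouth, on the rotor axis at the height of the rim, 200 mm above the table; z up.
- rotor: Dark metal rotor, 172 mm across, seated in the bowl on a braked spindle: it does not turn. Origin at the centre of its underside, on the axis, 100 mm above the table; the lid sits on its outer rim, 65 mm above the origin. Deep in its central well, 46 mm wide, is a coarse thread, lead 21 mm a turn; right-hand or left-hand, unseen, changing from run to run.
- rotor_lid: Aluminium rotor lid, about 300 g: a disc 170 mm across, 6 mm thick, with three raised radial ribs, a round black knob on top and a screw stem below. Origin at the centre of the disc's underside, z up the axis; turns with the lid. Screwed home at the start, origin 165 mm above the table. A right-hand one loosens anticlockwise seen from above, a left-hand one clockwise.
- knob (a point): Point on the lid's axis at mid-height of the knob's grip, 24 mm above the disc's underside. The knob is fluted black plastic, 34 mm across, can be gripped at any yaw, and rises from the disc's top (6 mm, swelling to 9 mm round the knob, above the underside) to 38 mm above the underside.
- stem_foot (a point): Lower end, on the axis, of the lid's steel screw stem: 26 mm across, 40 mm long below the disc, side play 2 mm in the thread. The wrong way it meets a hard stop within 0.1 rad. The right way it turns easily (0.2 N m), climbs 3.3 mm per rad, is out of its thread after 2.25 rad (130 degrees) and lifts straight out; a quarter turn more does no harm. Pulled unturned it stays.
- tube_rack: White tube rack with microtubes, 125 x 85 x 43 mm, loose on the table beside the centrifuge; origin under its centre. To be left alone.
- carton: Yellow carton, 150 x 105 x 62 mm, loose on the table beside the centrifuge; origin under its centre. To be left alone.
- bottle: Clear plastic bottle with white cap, 64 mm wide, 150 mm high, loose on the table to the left of the centrifuge; origin under its centre. To be left alone.
Things that resemble listed ones, but are neither listed nor needed, are in the scene too. What is shaped like the rotor_lid but orange or yellow is not meant.

How it is judged:
On the way:
1. the lid has been unscrewed and has risen clear of its thread (z of rotor_lid in the frame of rotor above 0.078 m and contact force between the fingers and rotor_lid above 1 N), for 0.1 s.
At the end, for the whole second after the job is handed in: The gripper holds the rotor lid at rest over the bowl (within 10 cm of its axis), level within 0.2 rad, the foot of its stem at least 5 mm above the bowl's rim, touching neither rotor nor centrifuge (z of stem_foot in the frame of bowl_rim above 0.005 m and horizontal distance between rotor_lid and bowl_rim below 0.1 m and angle between rotor_lid's own z axis and vertical below 0.2 rad and contact force between the fingers and rotor_lid above 1 N and contact force between rotor_lid and rotor below 0.1 N and contact force between rotor_lid and centrifuge below 0.1 N and linear speed of rotor_lid below 0.03 m/s); the arm keeps its last pose, push and grip.
It fails at once if the tube rack is displaced (distance of tube_rack from where it was at the start of the episode above 0.03 m).
It fails at once if the carton is displaced (distance of carton from where it was at the start of the episode above 0.03 m).
It fails at once if the bottle is displaced (distance of bottle from where it was at the start of the episode above 0.03 m).
It also fails if it takes over 48 s, if anything falls off the work surface, if the arm or the gripper's body presses on something with over 40 N, if the wrist force passes 120 N, or if a joint passes its speed limit or range.

## Working session

There is one attempt and no reset: what is moved stays moved. The work goes in short steps, Python scripts to look and compute and a shell command to move; the robot and the scene stay as the last step left them, time stands still between calls to the robot, and variables do not carry over. Pictures are saved under pics/ and viewed, at most 10 in all, crops included, and the job is handed in when it is done.

```bash
mkdir -p pics; cat > h.py <<'E'
from station import bot
import numpy as np, cv2
from scipy.spatial.transform import Rotation as R
def snap(n,f):
    s=bot.snapshot(n); cv2.imwrite('pics/'+f,s['pixels'][:,:,::-1]); np.savez('pics/'+f+'.npz',**s); return s
def cloud(s):
    f=210/np.tan(np.radians(s['vertical_fov'])/2); d=s['depth']
    v,u=np.mgrid[:420,:560]
    P=np.stack([(u-s['cx'])/f*d,(v-s['cy'])/f*d,d],-1)
    M=cv2.Rodrigues(np.array(s['rvec'],float))[0]
    return (P-np.array(s['tvec']).ravel())@M
E
python3 - <<'E'
from h import *
snap('top','t0.png');snap('scene','s0.png')
print(bot.observe())
E
```

```text
{'time_s': 0.1, 'joints': array([-1.40347088e+00,  2.07362229e-01,  1.54282855e+00,  4.87290337e-05,
        1.39348675e+00, -1.50524330e-01]), 'qd': array([ 0.00178848, -0.00315762, -0.0027286 ,  0.00046862, -0.00100466,
        0.00053358]), 'effort': array([-4.35595502e-04, -3.84092045e+01, -2.92548180e+01, -2.05325032e-04,
        4.87563346e-03,  2.73196565e-05]), 'tool_pos': array([ 0.17957707, -0.54551912,  0.23021801]), 'orientation': array([ 9.87398145e-01,  1.58252381e-01,  1.52202341e-05, -1.04260195e-03]), 'ft_force': array([-0.8171131 ,  0.46336341, -0.36421907]), 'wrist_torque': array([ 0.09732666, -0.00546406, -0.05365987]), 'grip_force': 0.0, 'grip_width': 1.0039640837359465}
```

View pics/t0.png

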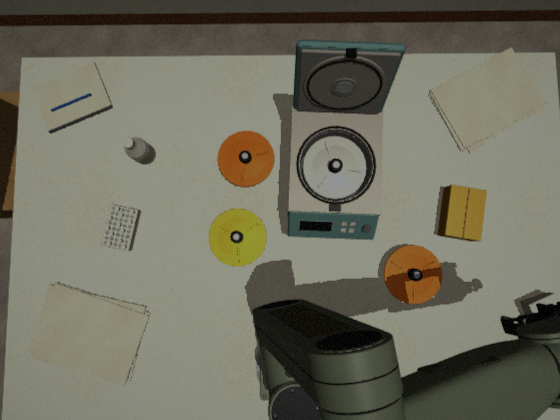

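View pics/s0.png

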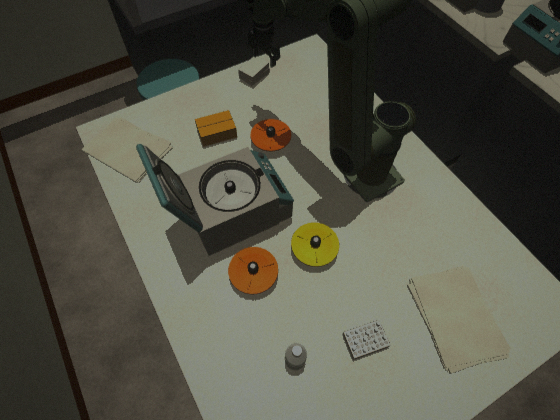

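The top view shows the white lid in the bowl at about (335,165), with its black knob at the centre. The centrifuge front faces the robot, the carton is at (463,212), and the orange and yellow discs are decoys. Next I measure the knob and lid.

```bash
python3 - <<'E'
from h import *
for f,(u,v) in (('t0.png',(335,165)),('s0.png',(230,187))):
    s=dict(np.load('pics/'+f+'.npz')); P=cloud(s)
    w=np.zeros((420,560),bool); w[v-60:v+60,u-60:u+60]=1
    k=w&(np.hypot(*(np.moveaxis(P[...,:2]-P[v,u,:2],-1,0)))<.05)&(P[...,2]>.19)&(P[...,2]<.215)
    print(f,P[v,u],'knobtop',k.sum(),P[k].mean(0),P[k].min(0),P[k].max(0))
    l=w&(P[...,2]>.163)&(P[...,2]<.177)&(s['pixels'].min(-1)>120)
    q=P[l][:,:2]; c=cv2.minEnclosingCircle(q.astype(np.float32)); print('lid',l.sum(),c)
    for n in ((335,210),): pass
s=dict(np.load('pics/t0.png.npz'));P=cloud(s)
a=P[110:240,285:390];m=(a[...,2]>.19)&(a[...,2]<.21);q=a[m]
print(cv2.minAreaRect(q[:,:2].astype(np.float32)),P[212,463],P[150,140])
o=bot.observe();print(R.from_quat(o['orientation']).as_matrix().round(3))
E
```

```text
t0.png [ 0.55378563 -0.11373577  0.20112154] knobtop 146 [ 0.55334199 -0.11548931  0.20163039] [ 0.53651466 -0.13282698  0.1908747 ] [ 0.57025908 -0.09831882  0.20747327]
lid 2706 ((0.5548355579376221, -0.11680815368890762), 0.08420149236917496)
s0.png [ 0.56144313 -0.10183406  0.20300134] knobtop 88 [ 0.56035596 -0.10999124  0.20064662] [ 0.54284657 -0.12784871  0.19012133] [ 0.57567647 -0.0955067   0.20810977]
lid 204 ((0.552787721157074, -0.11474604159593582), 0.07841766625642776)
((0.5639891028404236, -0.11690573394298553), (0.24034322798252106, 0.2791457772254944), 87.06758117675781) [ 0.43948971 -0.50276918  0.05655692] [0.62183948 0.42576957 0.10622098]
[[ 0.95   0.313 -0.   ]
 [ 0.313 -0.95   0.002]
 [ 0.    -0.002 -1.   ]]
```

```bash
python3 -m creep '0 0 -0.03 0 0 0 1; 0 0 -0.03 0 0 0 1; 0.035 -0.0208 0 0 0 0 1; 0.035 -0.0208 0 0 0 0 1; 0.035 -0.0208 0 0 0 0 1; 0.035 -0.0208 0 0 0 0 1; 0.035 -0.0208 0 0 0 0 1; 0.035 -0.0208 0 0 0 0 1; 0.035 -0.0208 0 0 0 0 1; 0.035 -0.0208 0 0 0 0 1' 40
python3 -m creep '0.035 -0.0208 0 0 0 0 1; 0.035 -0.0208 0 0 0 0 1; 0.035 -0.0208 0 0 0 0 1; 0.035 -0.0208 0 0 0 0 1; 0.035 -0.0208 0 0 0 0 1; 0.035 -0.0208 0 0 0 0 1; 0 0 0 0 0 0 1; 0 0 0 0 0 0 1'
python3 -c "
from h import *
print(bot.observe()['joints'])"
```

```text
time_s: 0.93
tool_pos: [0.3943, -0.2987, 0.2909]
orientation: [0.987, 0.158, -0.0, -0.0]
ft_force: [0.0, -1.9, -0.1]
grip_width: 1.0
grip_force: 0.0
time_s: 1.6
tool_pos: [0.5546, -0.1145, 0.2903]
orientation: [0.987, 0.16, -0.001, -0.0]
ft_force: [0.7, -1.3, -0.4]
grip_width: 1.001
grip_force: 0.0
[-3.56191494e-01  1.49698713e-01  1.48604618e+00 -2.70924643e-04
  1.50771526e+00  8.92507532e-01]
```

```bash
python3 -m creep '0 0 0 0 0 -0.072 1; 0 0 0 0 0 -0.072 1; 0 0 0 0 0 -0.072 1; 0 0 0 0 0 -0.072 1; 0 0 0 0 0 -0.072 1; 0 0 0 0 0 -0.072 1; 0 0 0 0 0 -0.072 1; 0 0 0 0 0 -0.072 1; 0 0 0.02 0 0 0 1; 0 0 0.02 0 0 0 1'
python3 -m creep '0 0 0.02 0 0 0 1; 0 0 0.02 0 0 0 1;0 0 0 0 0 0 1; 0 0 0 0 0 0 1'
python3 - <<'E'
from h import *
snap('scene','s1.png'); s=snap('top','t1.png'); o=bot.observe()
print(o['joints'],R.from_quat(o['orientation']).as_matrix().round(3))
cv2.imwrite('pics/c1.png',np.hstack([cv2.resize(cv2.imread('pics/s1.png')[120:240,170:300],None,fx=3,fy=3),cv2.resize(cv2.imread('pics/t1.png')[105:225,275:405],None,fx=3,fy=3)]))
E
```

```text
time_s: 2.43
tool_pos: [0.5542, -0.1186, 0.2524]
orientation: [0.82, 0.573, 0.001, 0.002]
ft_force: [0.4, -0.2, -0.3]
grip_width: 1.003
grip_force: 0.0
time_s: 2.77
tool_pos: [0.5523, -0.1173, 0.2099]
orientation: [0.819, 0.573, -0.001, -0.001]
ft_force: [0.5, 0.4, 1.0]
grip_width: 0.998
grip_force: 0.0
[-3.61466816e-01  2.03712120e-01  1.58444851e+00 -2.13382629e-04
  1.35148886e+00 -1.19904344e-02] [[ 0.342  0.94   0.002]
 [ 0.94  -0.342 -0.001]
 [-0.     0.002 -1.   ]]
```

View pics/c1.png

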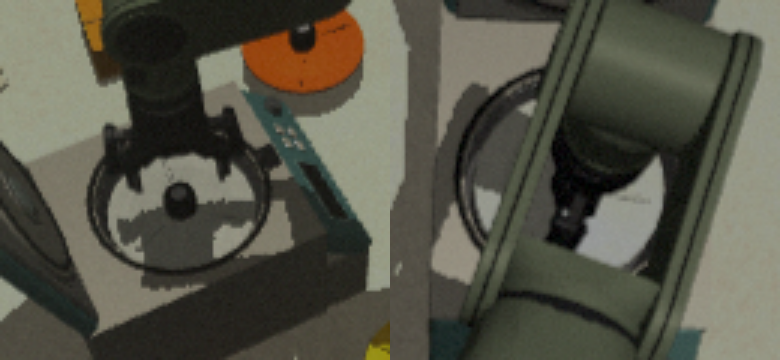

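The crops show the open fingers straddling the knob (scene crop about (180,200)), with nothing touching. I go down and close.

```bash
python3 -m creep '0.001 0.001 0.017 0 0 0 1; 0 0 0.017 0 0 0 1;0 0 0 0 0 0 1; 0 0 0 0 0 0 1'; python3 -m creep '0 0 0 0 0 0 0.6;0 0 0 0 0 0 0;0 0 0 0 0 0 0;0 0 0 0 0 0 0;0 0 0 0 0 0 0;0 0 0 0 0 0 0;0 0 0 0 0 0 0;0 0 0 0 0 0 0' 70
python3 -c "
from h import *
o=bot.observe();print(o['wrist_torque'],o['joints'])"
```

```text
time_s: 3.2
tool_pos: [0.5554, -0.1161, 0.178]
orientation: [0.819, 0.574, 0.0, 0.0]
ft_force: [0.2, -0.6, 0.9]
grip_width: 0.999
grip_force: 0.0
time_s: 3.87
tool_pos: [0.5563, -0.1162, 0.1786]
orientation: [0.819, 0.574, 0.001, 0.001]
ft_force: [-0.2, 0.4, 6.0]
grip_width: 0.376
grip_force: 70.1
[-0.02053261 -0.05640805  0.04648347] [-3.58186491e-01  2.38867658e-01  1.61563183e+00 -4.76707575e-06
  1.28445161e+00 -9.98998926e-03]
```

```bash
python3 -m creep '0 0 0 0 0 -0.03 0; 0 0 0 0 0 -0.03 0; 0 0 -0.0005 0 0 -0.03 0; 0 0 0 0 0 0 0; 0 0 0 0 0 0 0'
python3 -c "
from h import *
o=bot.observe();print(o['wrist_torque'],o['joints'][5],o['effort'][5])"
```

```text
time_s: 4.28
tool_pos: [0.5561, -0.1161, 0.1786]
orientation: [0.777, 0.63, 0.0, 0.001]
ft_force: [0.6, -0.2, 6.0]
grip_width: 0.372
grip_force: 70.2
[ 0.02368636 -0.22292216  0.12873318] -0.15064210240847387 0.10627014096826315
```

```bash
python3 -m creep '0 0 -0.0004 0 0 -0.04 0; 0 0 -0.0002 0 0 -0.04 0; 0 0 -0.0002 0 0 -0.04 0; 0 0 0 0 0 0 0; 0 0 0 0 0 0 0'
python3 -c "
from h import *
o=bot.observe();print(o['wrist_torque'],o['joints'][5],o['effort'][5])"
```

```text
time_s: 4.7
tool_pos: [0.5556, -0.1159, 0.1787]
orientation: [0.714, 0.7, 0.0, 0.0]
ft_force: [-0.2, -0.7, 4.2]
grip_width: 0.379
grip_force: 70.0
[-0.03341728 -0.10242781  0.09312104] -0.33788490402820176 0.016327189514413476
```

```bash
python3 -m creep '0 0 -0.0004 0 0 -0.07 0; 0 0 -0.0004 0 0 -0.07 0; 0 0 -0.0004 0 0 -0.07 0; 0 0 -0.0004 0 0 -0.07 0; 0 0 -0.0004 0 0 -0.07 0; 0 0 -0.0004 0 0 -0.07 0; 0 0 -0.0004 0 0 -0.07 0; 0 0 -0.0004 0 0 -0.07 0; 0 0 0 0 0 0 0; 0 0 0 0 0 0 0'
python3 -c "
from h import *
o=bot.observe();print(o['wrist_torque'],o['joints'][5],o['effort'][5])
snap('scene','s2.png');snap('top','t2.png')
cv2.imwrite('pics/c2.png',np.hstack([cv2.resize(cv2.imread('pics/s2.png')[120:240,170:300],None,fx=3,fy=3),cv2.resize(cv2.imread('pics/t2.png')[105:225,275:405],None,fx=3,fy=3)]))"
```

```text
time_s: 5.53
tool_pos: [0.5552, -0.1157, 0.1817]
orientation: [0.349, 0.937, 0.0, -0.0]
ft_force: [-2.0, 0.2, 4.1]
grip_width: 0.376
grip_force: 70.0
[ 0.06891714 -0.02633159  0.01083743] -1.21562746192122 -0.08572611026465893
```

View pics/c2.png

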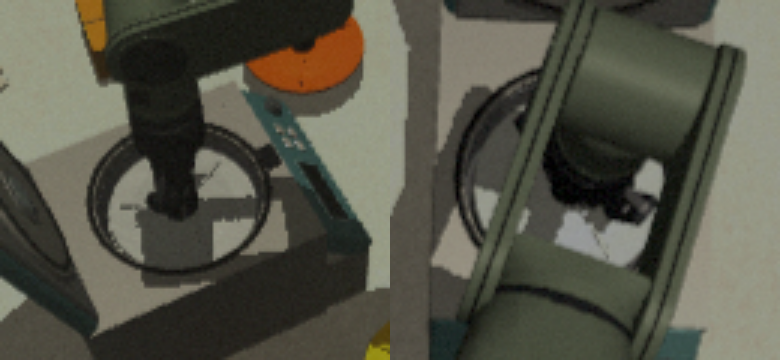

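The ribs have moved: one now points to about (605,245) in the top crop. That fits a 69° anticlockwise turn, so the lid follows the gripper and the thread is right-hand. I keep unscrewing.

```bash
python3 -m creep '0 0 -0.0004 0 0 -0.07 0; 0 0 -0.0004 0 0 -0.07 0; 0 0 -0.0004 0 0 -0.07 0; 0 0 -0.0004 0 0 -0.07 0; 0 0 -0.0004 0 0 -0.07 0; 0 0 -0.0004 0 0 -0.07 0; 0 0 -0.0004 0 0 -0.07 0; 0 0 -0.0004 0 0 -0.07 0; 0 0 -0.0004 0 0 -0.07 0; 0 0 -0.0004 0 0 -0.07 0'
python3 -m creep '0 0 -0.0004 0 0 -0.07 0; 0 0 -0.0004 0 0 -0.07 0; 0 0 0 0 0 0 0; 0 0 0 0 0 0 0'
python3 -m creep '0 0 -0.002 0 0 0 0; 0 0 -0.003 0 0 0 0; 0 0 0 0 0 0 0; 0 0 0 0 0 0 0'
python3 -c "
from h import *
o=bot.observe();print(o['wrist_torque'],o['joints'][5],o['effort'][5])"
```

```text
time_s: 6.47
tool_pos: [0.556, -0.1158, 0.1854]
orientation: [-0.195, 0.981, -0.0, 0.001]
ft_force: [2.5, 0.1, 1.2]
grip_width: 0.378
grip_force: 69.8
time_s: 6.8
tool_pos: [0.5554, -0.1157, 0.1862]
orientation: [-0.298, 0.954, 0.0, -0.0]
ft_force: [0.9, -0.2, 1.2]
grip_width: 0.377
grip_force: 69.8
time_s: 7.13
tool_pos: [0.5545, -0.1157, 0.1907]
orientation: [-0.3, 0.954, 0.001, -0.001]
ft_force: [0.1, 0.4, -4.5]
grip_width: 0.376
grip_force: 69.7
[ 0.03084518 -0.0135946   0.00158967] -2.5381413508926745 0.007926056860014796
```

Pulling up gives only about 4 N down, close to the lid's weight, so it is free. I lift it.

```bash
python3 -m creep '0 0 -0.005 0 0 0 0; 0 0 -0.01 0 0 0 0; 0 0 -0.015 0 0 0 0; 0 0 -0.015 0 0 0 0; 0 0 -0.015 0 0 0 0; 0 0 -0.015 0 0 0 0; 0 0 -0.015 0 0 0 0; 0 0 -0.01 0 0 0 0; 0 0 -0.005 0 0 0 0; 0 0 0 0 0 0 0'
python3 -m creep '0 0 0 0 0 0 0; 0 0 0 0 0 0 0; 0 0 0 0 0 0 0; 0 0 0 0 0 0 0'
python3 -c "
from h import *
s=snap('scene','s3.png')
cv2.imwrite('pics/c3.png',cv2.resize(s['pixels'][80:260,120:330,::-1],None,fx=3,fy=3))
P=cloud(s);w=np.zeros((420,560),bool);w[110:230,170:290]=1
h=np.hypot(P[...,0]-.555,P[...,1]+.116)
m=w&(h<.09)&(P[...,2]>.22)&(P[...,2]<.30)&(s['pixels'].min(-1)>90)
q=P[m];print(m.sum(),q.mean(0),np.linalg.lstsq(np.c_[q[:,:2],np.ones(len(q))],q[:,2],rcond=None)[0])"
```

```text
time_s: 7.97
tool_pos: [0.5562, -0.1162, 0.2986]
orientation: [-0.3, 0.954, -0.001, 0.001]
ft_force: [-0.3, -0.2, -3.6]
grip_width: 0.373
grip_force: 69.8
time_s: 8.3
tool_pos: [0.5549, -0.1157, 0.2954]
orientation: [-0.3, 0.954, 0.001, -0.001]
ft_force: [-0.6, 0.2, -3.3]
grip_width: 0.375
grip_force: 69.8
457 [ 0.5675534  -0.11779799  0.2869612 ] [ 2.52171100e-03 -1.94092355e-04  2.85507131e-01]
```

View pics/c3.png

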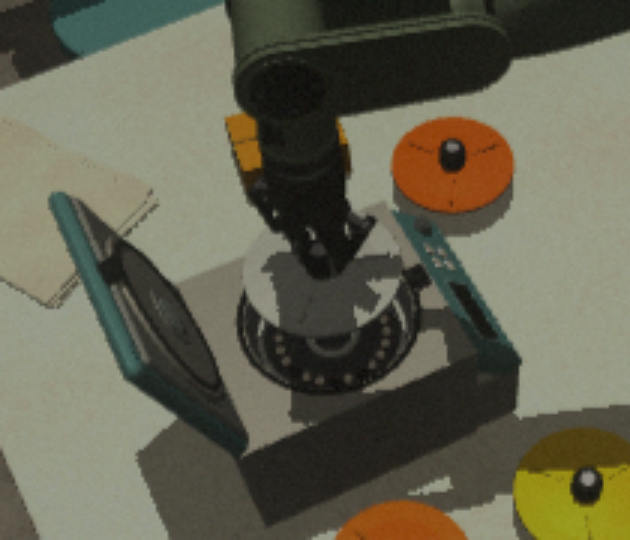

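The lid hangs level in the gripper above the open bowl (crop about (320,280)). Its top is at 0.287 m, so the stem foot is about 40 mm above the rim. Tubes are visible in the rotor below.

```bash
python3 -c "
from station import bot
print(bot.close_job())"
```

```text
the job is handed in; nothing more can be done
None
```

The lid had a right-hand thread: I unscrewed it anticlockwise, lifted it out and handed the job in at about 8 s, with it held level and at rest over the bowl, stem foot about 40 mm above the rim; the arm went nowhere near the rack or bottle and passed well above the carton.

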